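# Open the spring-jaw holder to its mark and hold it

### The job

Open the spring-jaw assembly holder so that I can lay the next printed part in it: lift the stop knob on the rear of the sleeve straight up to its stop, where it stays by itself, then take the sliding jaw by its upright grip and draw its rod out of the sleeve against the inner spring until the black marker ring on the rod is level with the sleeve's mouth. Finish while still holding the jaw there in the gripper, standing still (let go, it snaps shut), and leave the other things on the bench where they lie.

Things in the scene. Friction and masses are not known exactly. Their poses are not given: they have to be found in the camera images.
- holder: Spring-jaw assembly holder, fixed to the bench: grey base 326 x 110 x 12 mm (x -136 to +190) carrying a square aluminium sleeve 32 mm wide, top 56 mm up, x -134 to 0. Forked fixed jaw at the sleeve's mouth, 62 mm high, 94 mm wide. Origin at bench level below the mouth; x axis (level) = the way the rod pulls out; z up.
- sleeve_mouth (a point): Centre of the sleeve's open end (its mouth), on the rod's axis, 40 mm above the bench. Axes as holder.
- ring_mark (a point): Centre of the marker ring, a black rubber O-ring (21 mm across, 8 mm wide) tight round the 14 mm steel rod as its length mark; it moves with the rod. At the start it is inside the sleeve, 40 to 80 mm behind the mouth, seen from above through the 22 mm wide slot in the sleeve's top. Axes as holder.
- stop_knob (a joint): Lift of the stop knob (m): 0 = down, its pin blocks the rod; 0.012 = up at its stop. It lifts straight up, against up to about 8 N; let go below 0.007 it springs back down, above that its detent carries it to the stop and keeps it there.
- knob_grip (a point): Gripping point of the stop knob: round, black, 23 mm across, 24 mm high, on the rear of the sleeve (101 mm behind the mouth). On its vertical axis, 8 mm below its top, 84 mm above the bench when down. The boss below it is 62 mm high: keep fingertips above that.
- jaw: Sliding jaw, one piece with the telescoping rod: plate 94 mm wide, 62 mm high, and 52 mm beyond it an upright round grip. Origin at bench level below that grip: x = 80 mm in the holder's frame when home. Slides along the holder's x only, 95 mm out to its stop; the inner spring draws it home with about 4 N at home, 10 N at the stop. Axes as holder.
- jaw_grip (a point): Gripping point of the sliding jaw: on the axis of its upright round black grip (19 mm across, from 60 to 102 mm above the bench), 88 mm above the bench. Free all round above 62 mm.
- housing: Bystander, loose: open blue printed housing, 114 x 70 x 45 mm with its two flanges, origin under its centre
- drum: Bystander, loose: small blue printed drum on a square foot, 56 x 56 x 46 mm, origin under its centre
- screwdriver: Bystander, loose: screwdriver lying flat, 170 mm long, handle about 26 mm thick
- pliers: Bystander, loose: pliers with yellow grips lying flat, about 170 mm long and 12 mm high, origin under the pivot
- knife: Bystander, loose: craft knife lying flat, 156 mm long, 9 mm thick
- pot: Bystander, loose: small clear pot with white cap, 34 mm across, 52 mm high
- filter: Bystander, loose: pleated grey filter cartridge, 68 mm across, 87 mm high

How it is judged:
By the outcome, as a careful person would: the job done as asked, in the order asked, and still so for the second after the job is handed in, while the arm keeps its last pose, push and grip.
It also fails if it takes over 45 s, if anything falls off the work surface, if the arm or the gripper's body presses on something with over 40 N, if the wrist force passes 120 N, or if a joint passes its speed limit or range.

### The arm

A 6-joint arm with a two-finger parallel gripper is mounted at the origin on the work surface. World frame = base frame: x ahead of the robot, y to its left, z up, the work surface at z = 0. Lengths are in m, angles in rad, forces in N, time in s.
With the tool pointing down it reaches from about 0.225 to 0.875 m from the base axis. Payload 3.4 kg.
Tool frame: the origin (TCP) lies at the very end of the fingers, on their centre line; the grasp point (between the pads) lies 19 mm behind it; z points along the fingers, y is the direction in which the jaws open and shut (so a half turn about z gives the same grasp; the last joint's range is limited). The gripper opens to 85 mm and grips with 20 to 120 N. Pads are 22 mm wide; open, the fingers measure 114 mm over their backs; the gripper's body (76 mm by 85 mm) begins 54 mm behind the grasp point. The pads swing forward as they close: fully open they stand 13 mm farther back than shut.
Start: joints at [1.043, 0.276, 1.505, -0, 1.361, -0.121], TCP at [0.228, 0.528, 0.231] pointing down, gripper open.
Joint ranges: [-2.89, 2.89], [-0.75, 2.08], [0.22, 2.7], [-1.18, 4.32], [0.11, 2.71], [-2.7, 2.7]. Speed limits (rad/s): [2.57, 2.57, 3.14, 3.14, 3.14, 3.14].

### API

Orientations are given as a unit quaternion [w, x, y, z].
In Python, from rig import get_state, get_image, calibration, sign_off gives the robot as it stands. The module is installed in compiled form; this text tells all that it offers.
- The arm moves only by the tool drive_tool, never from a script. Its argument "targets" is one flat list of numbers, 7 for each row, row after row: the turn, a rotation vector about the tool's x, y, z in degrees, then the shift along the tool's x, y, z in mm, then the opening, from 0 (shut) to 1 (fully open). In form: [wx, wy, wz, tx, ty, tz, fingers, wx, wy, wz, tx, ty, tz, fingers, ...]. A call has 1 to 12 rows; each row shifts and turns the commanded pose from where the row before left it, along the tool's axes as they then stand; what a row does not reach is not made up. A row lasts 1/8 s, in which the tool goes at most 62.5 mm and 10.7 degrees, less where a joint would pass 70% of its speed; a pose out of reach is approached as far as the arm can. A call is refused whole if a number of a shift passes 62.5 or a number of a turn 10.7, either way. A call with a gripper value outside its range is refused whole. The fingers move at their own pace and stop on an object; "grip_force" is the grip in N (left out, the last holds). Time passes only in rows, so rows that do not move let the fingers close. It gives the time, the measured TCP pose, the force and the opening at its end, in the units of the state.
- get_state(): the state, without advancing time (a new reading comes with each control period).
- get_image(name): name is "scene" or "top"; returns the picture (420x560x3 uint8, red, green, blue); there is no depth.
- calibration(name): a dict with "mtx" (3x3 intrinsics, pixels), "world_to_cam" (4x4, takes a point from world to camera coordinates). Camera axes: x right, y down, z forward; pixel columns grow to the right and rows downward; lengths in m; the calibration is good to about 2 mm. A picture is of the moment at which its call begins. calibration takes no time and is no camera call.
- sign_off(): hands the job in, once; it reports no verdict.
The state is a dict: "clock": time; "qpos": joint angles; "qd": joint speeds; "effort": joint torques, N m; "position": TCP position; "ee_rot": TCP orientation; "contact_force": force on the tool from outside, world axes, zero at the start; "moment": the same for the moment, N m; "width": finger opening in m.
Only numpy, scipy, OpenCV 4.12 (cv2) and the standard library are available. Lean on these libraries where they do the work, as an engineer would, in place of code of your own. Each camera call takes 0.05 s, during which the arm holds its last target.

## Working session

There is one attempt and no reset: what is moved stays moved. The work goes in short steps, Python scripts to look and compute and a tool call to move; the robot and the scene stay as the last step left them, time stands still between calls to the robot, and variables do not carry over. Pictures are saved under pics/ and viewed, and the job is handed in when it is done.

Besides the shell and the picture viewer there is one more tool, called after ">>>" by a JSON object that holds its "op" and its "data". drive_tool: Moves the arm, as the interface text tells. Its arguments: {"type":"object","properties":{"targets":{"type":"array"},"grip_force":{"type":"number"}},"required":["targets"]}

```bash
mkdir -p pics; python3 - <<'E'
from rig import *
import cv2,numpy as np
print(get_state())
for n in("scene","top"):
    im=get_image(n); cv2.imwrite(f"pics/{n}0.png",im[...,::-1]); c=calibration(n); print(n,c)
E
```

```text
{'clock': 0.0, 'qpos': array([ 1.04299064e+00,  2.76598013e-01,  1.50609073e+00,  6.57023841e-06,
        1.36066571e+00, -1.20993871e-01]), 'qd': array([-0.00036333, -0.00049324,  0.00063854, -0.00126392, -0.00125304,
       -0.00070663]), 'effort': array([-2.66016374e-03, -4.16779947e+01, -2.45806825e+01, -6.34213320e-04,
        1.09330821e-02, -1.53623051e-05]), 'position': array([0.22726675, 0.52764264, 0.23045486]), 'ee_rot': array([-2.83823129e-04,  2.02006783e-01,  9.79383726e-01, -8.33931571e-04]), 'contact_force': array([-0.13014539,  0.57237145,  0.3130855 ]), 'moment': array([-0.02499949,  0.04224909, -0.00379629]), 'width': 0.08529714890590806}
scene {'mtx': array([[382.71238716,   0.        , 284.47014401],
       [  0.        , 382.71238716, 207.76785609],
       [  0.        ,   0.        ,   1.        ]]), 'world_to_cam': array([[-3.77136695e-01,  9.26157348e-01, -6.93137549e-04,
         2.26190352e-01],
       [ 7.46588574e-01,  3.03572194e-01, -5.91987688e-01,
        -4.00055934e-01],
       [-5.48063330e-01, -2.23777769e-01, -8.05946708e-01,
         1.36184788e+00],
       [ 0.00000000e+00,  0.00000000e+00,  0.00000000e+00,
         1.00000000e+00]])}
top {'mtx': array([[461.29032961,   0.        , 280.96064212],
       [  0.        , 461.29032961, 211.79958526],
       [  0.        ,   0.        ,   1.        ]]), 'world_to_cam': array([[-0.00972367, -0.99980791,  0.0170173 , -0.00736622],
       [-0.99751494,  0.00851096, -0.06993934,  0.58560218],
       [ 0.06978108, -0.01765508, -0.99740609,  1.35329249],
       [ 0.        ,  0.        ,  0.        ,  1.        ]])}
```

View pics/scene0.png

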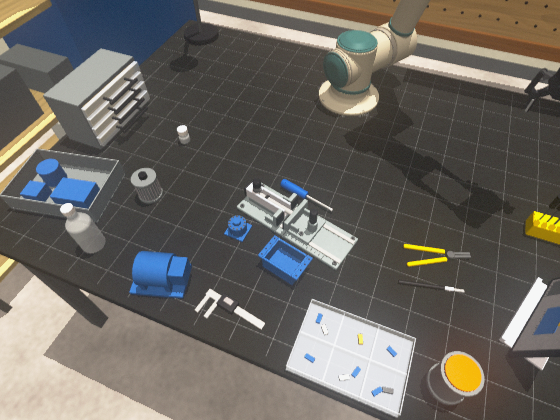

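View pics/top0.png

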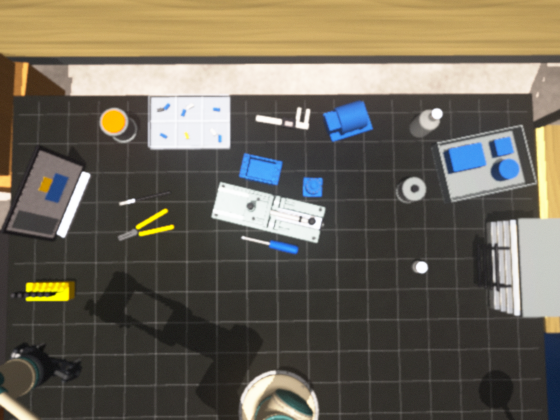

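The holder is central, at about (268,212) in top. The knob is on the right at about (311,221) and the grip at about (251,206). The rod pulls out towards image left. I'll zoom in next.

```bash
python3 - <<'E'
import cv2
a=cv2.imread("pics/top0.png")[170:260,200:335]; cv2.imwrite("pics/topz.png",cv2.resize(a,None,fx=5.9,fy=5.9,interpolation=cv2.INTER_CUBIC))
a=cv2.imread("pics/scene0.png")[165:275,220:365]; cv2.imwrite("pics/scz.png",cv2.resize(a,None,fx=5.4,fy=5.4,interpolation=cv2.INTER_CUBIC))
E
```

```text
(no output)
```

View pics/topz.png

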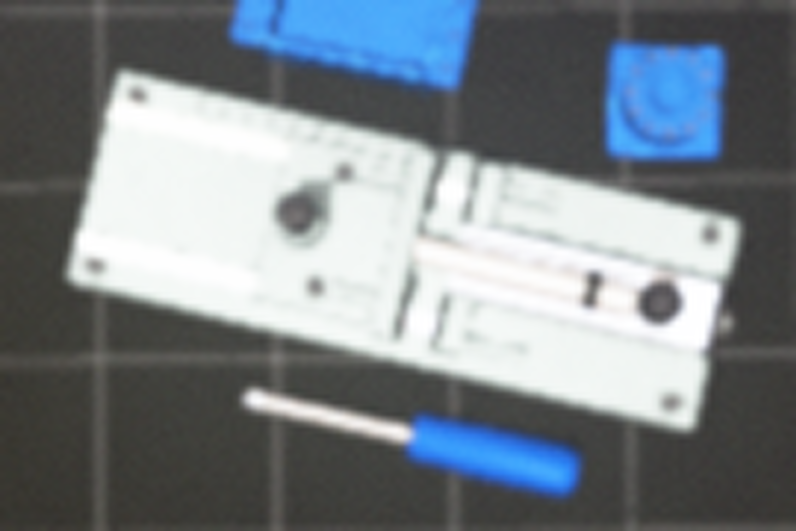

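View pics/scz.png

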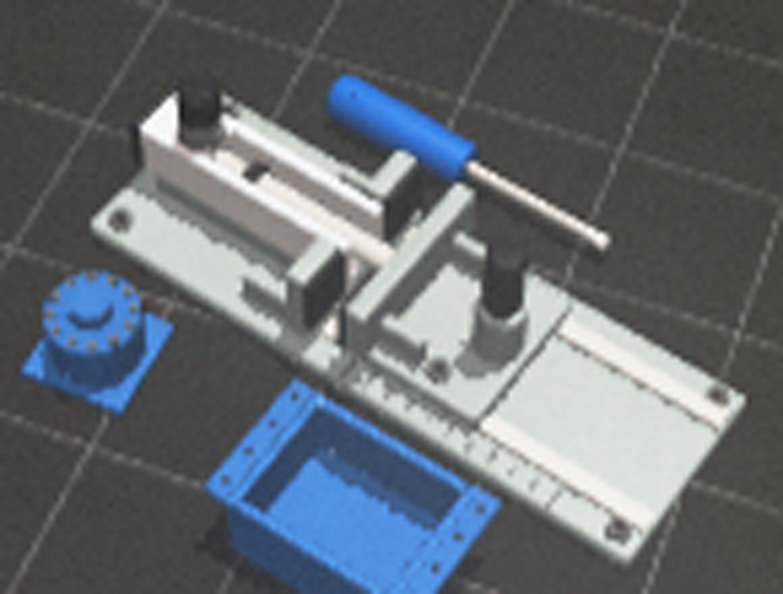

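```bash
cat > h.py <<'E'
import numpy as np
from rig import calibration
def ray(n,u,v):
    c=calibration(n);T=c["world_to_cam"];R=T[:3,:3];t=T[:3,3]
    return -R.T@t, R.T@np.linalg.inv(c["mtx"])@np.array([u,v,1.])
def onz(n,u,v,z):
    o,d=ray(n,u,v); return o+d*(z-o[2])/d[2]
def proj(n,p):
    c=calibration(n);q=c["world_to_cam"]@np.append(p,1);k=c["mtx"]@q[:3];return k[:2]/k[2]
def tz(u,v): return (u+.5)/5.9-.5+200,(v+.5)/5.9-.5+170
def sz(u,v): return (u+.5)/5.4-.5+220,(v+.5)/5.4-.5+165
E
python3 - <<'E'
from h import *
C=[onz("top",*tz(*p),.012) for p in [(120,72),(742,220),(695,432),(68,285)]]
print(np.round(C,4))
D=[onz("scene",*sz(*p),.012) for p in [(628,560),(92,222),(745,400)]]; print("scene base corners +x-far?",np.round(D,4))
ax=(C[0]-C[1])+(C[3]-C[2]); ax/=np.linalg.norm(ax); print("axis",ax,np.degrees(np.arctan2(ax[1],ax[0])))
print("L",np.linalg.norm(C[0]-C[1]),np.linalg.norm(C[3]-C[2]),"W",np.linalg.norm(C[0]-C[3]),np.linalg.norm(C[1]-C[2]))
m=np.mean(C,0); o=m-ax*.027; print("origin",o)
k=onz("top",*tz(661,302),.092); g=onz("top",*tz(299,212),.102); r=onz("top",*tz(592,290),.0505)
ks=onz("scene",*sz(200,92),.092); gs=onz("scene",*sz(508,252),.102); rs=onz("scene",*sz(257,172),.0505)
lat=np.array([-ax[1],ax[0],0])
for n,p in dict(k=k,g=g,r=r,ks=ks,gs=gs,rs=rs).items(): print(n,np.round(p,4),"along",round((p-o)@ax,4),"lat",round((p-o)@lat,4))
print(o+ax*-.101,o+ax*.08)
E
```

```text
[[ 0.678   0.1696  0.012 ]
 [ 0.5998 -0.1464  0.012 ]
 [ 0.4923 -0.1208  0.012 ]
 [ 0.5697  0.1959  0.012 ]]
scene base corners +x-far? [[ 0.6768  0.1683  0.012 ]
 [ 0.5963 -0.1441  0.012 ]
 [ 0.5738  0.1944  0.012 ]]
axis [0.2387353  0.97108468 0.        ] 76.18809137974999
L 0.3255282939818205 0.3259964311368413 W 0.11153268358630906 0.11046792407266395
origin [ 0.57851832 -0.00160877  0.012     ]
k [ 0.5544 -0.0977  0.092 ] along -0.0991 lat 0.0005
g [0.5982 0.0745 0.102 ] along 0.0786 lat -0.0009
r [ 0.5627 -0.0672  0.0505] along -0.0675 lat -0.0003
ks [ 0.5562 -0.0966  0.092 ] along -0.0976 lat -0.001
gs [0.5972 0.0761 0.102 ] along 0.0799 lat 0.0004
rs [ 0.5618 -0.0655  0.0505] along -0.0661 lat 0.001
[ 0.55440606 -0.09968832  0.012     ] [0.59761715 0.076078   0.012     ]
```

>>> {"op": "drive_tool", "data": {"targets": [0,0,-9.5,0,0,0,1,0,0,0,-20,-22,0,1,0,0,0,-38,-44,0,1,0,0,0,-38,-44,0,1,0,0,0,-38,-44,0,1,0,0,0,-38,-44,0,1,0,0,0,-38,-44,0,1,0,0,0,-38,-44,0,1,0,0,0,-38,-44,0,1,0,0,0,-38,-44,0,1,0,0,0,-38,-44,0,1,0,0,0,-20,-22,0,1], "grip_force": 60}}

```text
clock: 1.6
position: [0.4944, 0.0069, 0.2309]
ee_rot: [-0.0, 0.122, 0.993, -0.0]
contact_force: [0.1, 1.1, -0.2]
width: 0.0853
```

```bash
cat >> h.py <<'E'
from scipy.spatial.transform import Rotation as Ro
def rel(target,s):
    q=s["ee_rot"];R=Ro.from_quat([q[1],q[2],q[3],q[0]]).as_matrix()
    print("t",s["clock"],"pos",np.round(s["position"],4),"F",np.round(s["contact_force"],1),"w",round(s["width"],4))
    print("tool mm",np.round(1000*R.T@(np.array(target)-s["position"]),1),"yaw of y",np.degrees(np.arctan2(R[1,1],R[0,1])),"z",np.round(R[:,2],4))
    Rd=np.array([[-.9711,.2387,0],[.2387,.9711,0],[0,0,-1]]).T
    print("rotvec deg",np.round(np.degrees(Ro.from_matrix(R.T@Rd).as_rotvec()),2))
E
python3 - <<'E'
from h import *; from rig import *
rel([.5548,-.0985,.065],get_state())
E
```

```text
t 1.6 pos [0.4944 0.0069 0.2309] F [ 0.1  1.1 -0.2] w 0.0853
tool mm [-84.1 -87.6 165.9] yaw of y 76.03407942763286 z [-3.e-04 -5.e-04 -1.e+00]
rotvec deg [-0.03 -0.01 -0.16]
```

>>> {"op": "drive_tool", "data": {"targets": [0,0,0,-28,-29,0,1,0,0,0,-28,-29,0,1,0,0,0,-28,-29.5,20,1,0,0,0,0,0,40,1,0,0,0,0,0,30,1,0,0,0,0,0,0,1,0,0,0,0,0,0,1]}}

```text
clock: 2.48
position: [0.5549, -0.0955, 0.1422]
ee_rot: [0.001, 0.12, 0.993, -0.0]
contact_force: [0.7, 0.4, 0.7]
width: 0.0856
```

```bash
python3 - <<'E'
from h import *; from rig import *; import cv2
rel([.5548,-.0985,.065],get_state())
for n,(r0,c0) in dict(top=(170,200),scene=(165,220)).items():
    a=get_image(n)[r0-25:r0+95,c0:c0+150,::-1]; cv2.imwrite(f"pics/{n}1.png",cv2.resize(a,None,fx=5,fy=5,interpolation=cv2.INTER_CUBIC))
E
```

```text
t 2.475 pos [ 0.5549 -0.0955  0.1422] F [0.7 0.4 0.7] w 0.0856
tool mm [-0.5 -3.  77.2] yaw of y 76.20131653627939 z [ 1.4e-03 -3.0e-04 -1.0e+00]
rotvec deg [0.   0.08 0.01]
```

View pics/scene1.png

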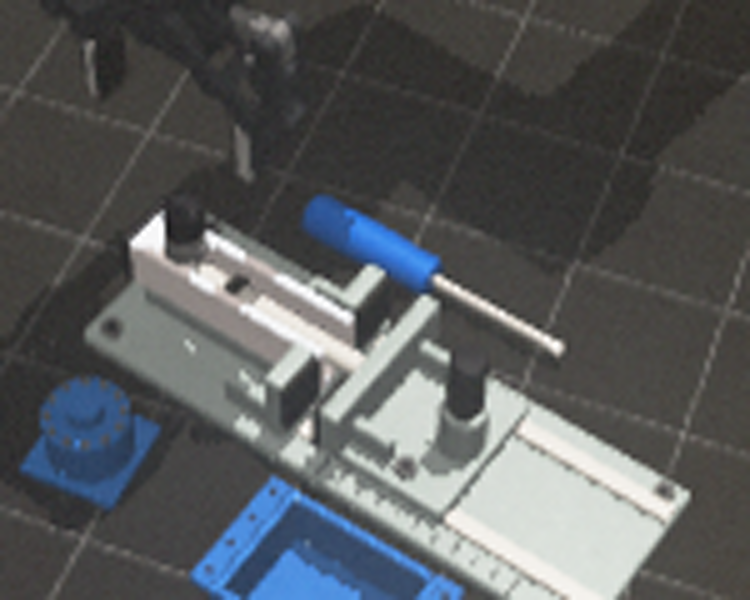

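The fingers (about (95,80) and (240,165) in the crop) straddle the knob's vertical. I'll descend, close and hold.

>>> {"op": "drive_tool", "data": {"targets": [0,0,0,0,-2.5,25,1,0,0,0,0,0,25,1,0,0,0,0,0,18,1,0,0,0,0,0,9,1,0,0,0,0,0,0,0.5,0,0,0,0,0,0,0.4], "grip_force": 60}}

```text
clock: 3.32
position: [0.5544, -0.098, 0.0654]
ee_rot: [0.001, 0.12, 0.993, -0.0]
contact_force: [-0.1, -0.4, -0.2]
width: 0.0517
```

>>> {"op": "drive_tool", "data": {"targets": [0,0,0,0,0,0,0.2,0,0,0,0,0,0,0,0,0,0,0,0,0,0,0,0,0,0,0,0,0]}}

```text
clock: 3.82
position: [0.5536, -0.1002, 0.0655]
ee_rot: [0.001, 0.12, 0.993, -0.002]
contact_force: [-2.0, -5.8, 2.8]
width: 0.0205
```

```bash
python3 - <<'E'
from h import *; from rig import *
rel([.5548,-.0985,.065],get_state())
E
```

```text
t 3.825 pos [ 0.5536 -0.1002  0.0655] F [-2.  -5.8  2.8] w 0.0205
tool mm [-0.8  1.9  0.5] yaw of y 76.2665771611323 z [ 6.0e-04 -4.3e-03 -1.0e+00]
rotvec deg [-0.23  0.09  0.08]
```

>>> {"op": "drive_tool", "data": {"targets": [0,0,0,0,-2.5,0,0,0,0,0,0,0,-3,0,0,0,0,0,0,-3,0,0,0,0,0,0,-3,0,0,0,0,0,0,-3,0,0,0,0,0,0,0,0]}}

```text
clock: 4.58
position: [0.5536, -0.1003, 0.0781]
ee_rot: [0.001, 0.12, 0.993, -0.0]
contact_force: [0.7, 0.8, 7.7]
width: 0.02
```

```bash
python3 - <<'E'
from h import *; from rig import *
rel([.5548,-.0985,.065],get_state())
E
```

```text
t 4.575 pos [ 0.5536 -0.1003  0.0781] F [0.7 0.8 7.7] w 0.02
tool mm [-0.7  2.  13.1] yaw of y 76.20041873465178 z [ 2.e-03 -5.e-04 -1.e+00]
rotvec deg [0.   0.12 0.01]
```

>>> {"op": "drive_tool", "data": {"targets": [0,0,0,0,0,-2,0,0,0,0,0,0,0,0]}}

```text
clock: 4.82
position: [0.5535, -0.1003, 0.0783]
ee_rot: [0.001, 0.12, 0.993, 0.0]
contact_force: [3.8, 0.1, -2.6]
width: 0.0204
```

```bash
python3 - <<'E'
from h import *; from rig import *; import cv2
rel([.5548,-.0985,.065],get_state())
for n,(r0,c0) in dict(top=(170,200),scene=(165,220)).items():
    a=get_image(n)[r0-25:r0+95,c0:c0+150,::-1]; cv2.imwrite(f"pics/{n}2.png",cv2.resize(a,None,fx=5,fy=5,interpolation=cv2.INTER_CUBIC))
E
```

```text
t 4.825 pos [ 0.5535 -0.1003  0.0783] F [ 3.8  0.1 -2.6] w 0.0204
tool mm [-0.8  2.  13.3] yaw of y 76.18531974536639 z [ 0.0012 -0.     -1.    ]
rotvec deg [ 0.01  0.07 -0.  ]
```

View pics/scene2.png

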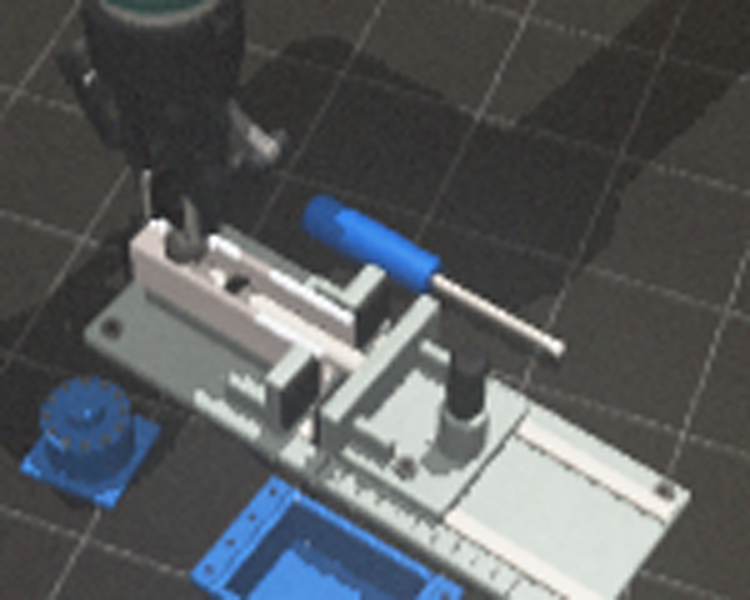

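At the stop, since 2 mm more command gives no motion. I'll ease off, release and rise.

>>> {"op": "drive_tool", "data": {"targets": [0,0,0,0,0,1.5,0,0,0,0,0,0,0,0.5,0,0,0,0,0,0,0.6,0,0,0,0,0,0,0.6,0,0,0,0,0,-20,0.6,0,0,0,0,0,-30,0.6,0,0,0,0,40,-15,0.6,0,0,0,0,50,0,0.6,0,0,0,0,50,0,0.6,0,0,0,0,38,0,0.6,0,0,0,0,0,0,0.6,0,0,0,0,0,0,0.6]}}

```text
clock: 6.42
position: [0.5949, 0.0722, 0.1415]
ee_rot: [-0.001, 0.12, 0.993, -0.0]
contact_force: [-0.0, -0.4, 0.0]
width: 0.0513
```

```bash
python3 - <<'E'
from h import *; from rig import *; import cv2
rel([.5976,.0755,.069],get_state())
for n,(r0,c0) in dict(top=(170,200),scene=(165,220)).items():
    a=get_image(n)[r0-25:r0+95,c0:c0+150,::-1]; cv2.imwrite(f"pics/{n}3.png",cv2.resize(a,None,fx=5,fy=5,interpolation=cv2.INTER_CUBIC))
E
```

```text
t 6.425 pos [0.5949 0.0722 0.1415] F [-0.  -0.4  0. ] w 0.0513
tool mm [-1.9  3.9 72.5] yaw of y 76.21982217383893 z [-1.2e-03 -7.0e-04 -1.0e+00]
rotvec deg [-0.06 -0.06  0.03]
```

View pics/scene3.png

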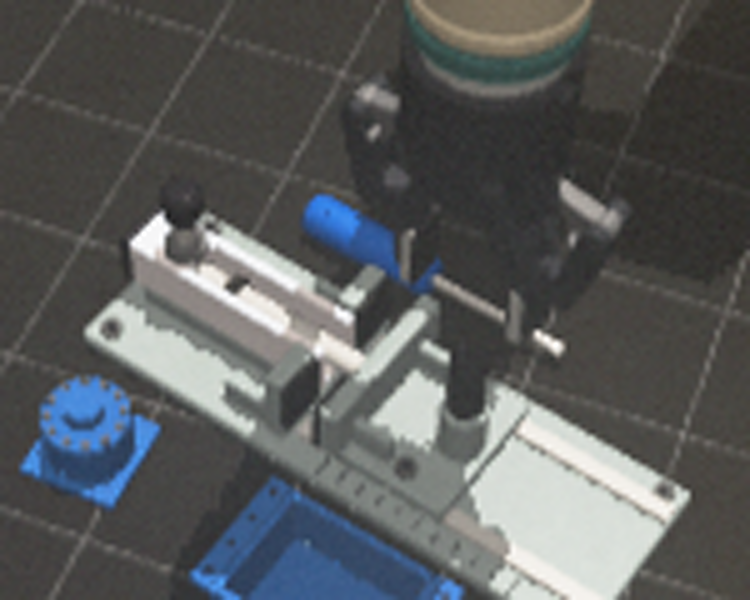

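View pics/top3.png

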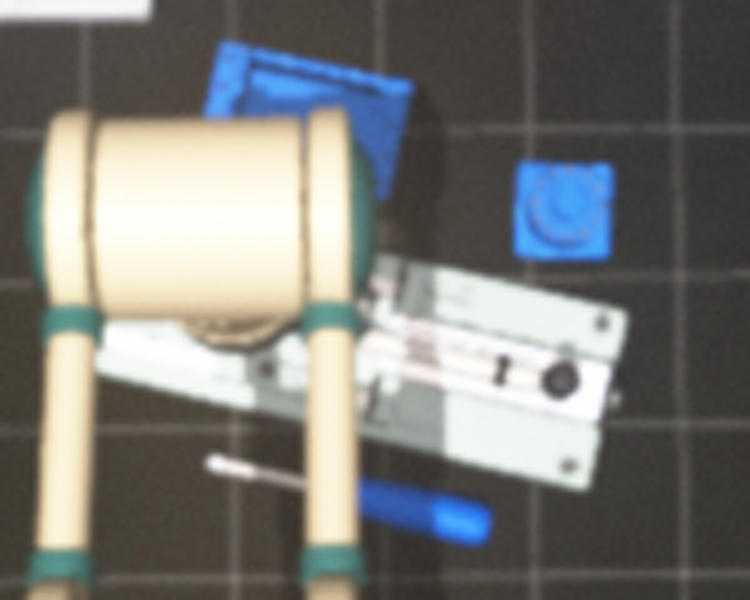

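Knob is up: its head at (180,195) with a gap over the boss. Now the grip.

>>> {"op": "drive_tool", "data": {"targets": [0,0,0,-2,3.5,0,0.7,0,0,0,0,0,25,0.7,0,0,0,0,0,25,0.7,0,0,0,0,0,15,0.7,0,0,0,0,0,7.5,0.7,0,0,0,0,0,0,0.4,0,0,0,0,0,0,0.2,0,0,0,0,0,0,0,0,0,0,0,0,0,0,0,0,0,0,0,0,0], "grip_force": 70}}

```text
clock: 7.78
position: [0.5989, 0.0751, 0.0704]
ee_rot: [0.001, 0.12, 0.993, -0.0]
contact_force: [-1.8, -3.9, 6.2]
width: 0.0175
```

```bash
python3 - <<'E'
from h import *; from rig import *; import cv2
s=get_state(); rel([.5976,.0755,.069],s)
ax=np.array([.2387,.9711]);o=np.array([.5785,-.0016]); d=s["position"][:2]-o; print(d@ax, d@[-ax[1],ax[0]])
E
```

```text
t 7.775 pos [0.5989 0.0751 0.0704] F [-1.8 -3.9  6.2] w 0.0175
tool mm [1.3 0.1 1.4] yaw of y 76.21241754852298 z [ 1.9e-03 -9.0e-04 -1.0e+00]
rotvec deg [-0.02  0.12  0.02]
0.07929696708508967 -0.0014677094836700617
```

>>> {"op": "drive_tool", "data": {"targets": [0,0,0,0,5,0,0,0,0,0,0,5,0,0,0,0,0,0,5,0,0,0,0,0,0,5,0,0,0,0,0,0,0,0,0]}}

```text
clock: 8.4
position: [0.6036, 0.094, 0.0704]
ee_rot: [0.001, 0.12, 0.993, -0.001]
contact_force: [-1.4, -4.6, 6.8]
width: 0.0174
```

```bash
cat > look.py <<'E'
import sys
from h import *; from rig import *; import cv2
s=get_state(); rel([.5976,.0755,.069],s)
ax=np.array([.2387,.9711]);o=np.array([.5785,-.0016]); d=s["position"][:2]-o; print("along",d@ax,"lat", d@[-ax[1],ax[0]])
k=sys.argv[1]
im=get_image("scene")[...,::-1]; cv2.imwrite(f"pics/raw{k}.png",im); a=im[185:255,230:330]; cv2.imwrite(f"pics/s{k}.png",cv2.resize(a,None,fx=8,fy=8,interpolation=cv2.INTER_CUBIC))
im=get_image("top")[...,::-1]; cv2.imwrite(f"pics/rawt{k}.png",im); a=im[185:255,240:340]; cv2.imwrite(f"pics/t{k}.png",cv2.resize(a,None,fx=8,fy=8,interpolation=cv2.INTER_CUBIC))
E
python3 look.py 4
```

```text
t 8.4 pos [0.6036 0.094  0.0704] F [-1.4 -4.6  6.8] w 0.0174
tool mm [  1.4 -19.4   1.4] yaw of y 76.23660355457018 z [ 0.0016 -0.002  -1.    ]
rotvec deg [-0.09  0.12  0.05]
along 0.09879648925463357 lat -0.001565622181665329
```

View pics/s4.png

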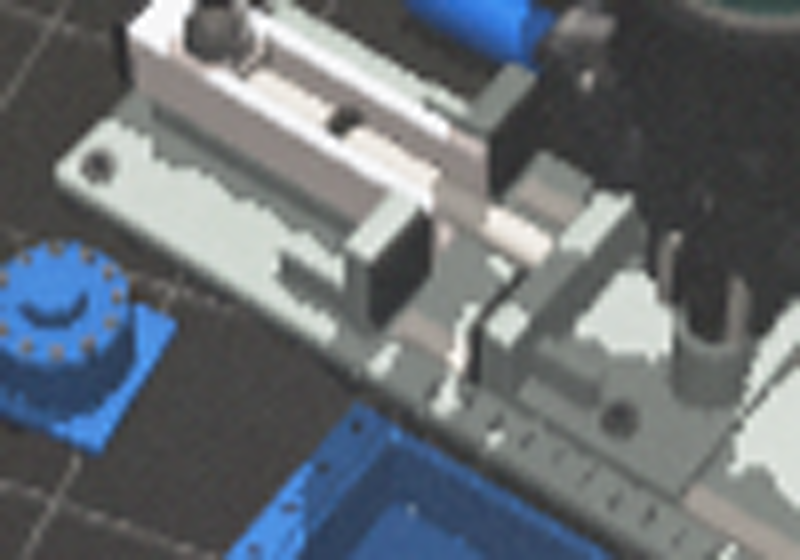

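View pics/t4.png

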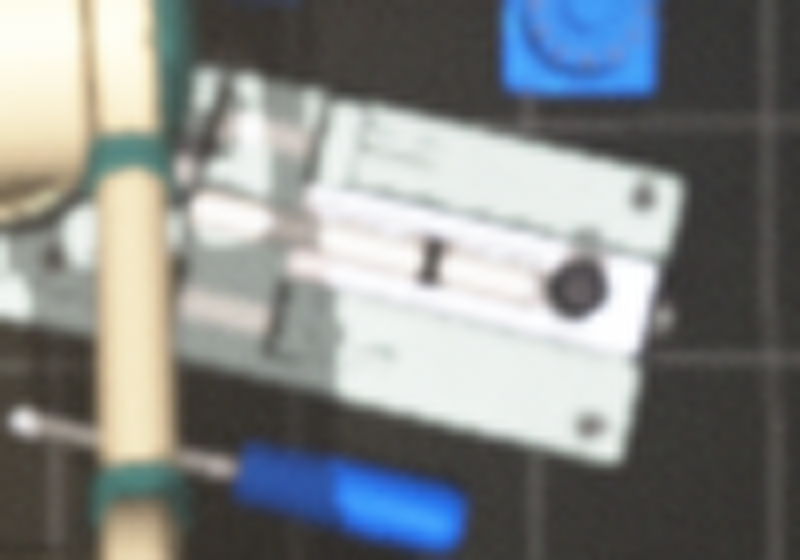

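Jaw moves with the grip; ring at (432,261) in the top crop and (345,120) in the scene crop. Next I'll measure it.

```bash
cat > ring.py <<'E'
import sys
from h import *; import cv2
ax=np.array([.2387,.9711,0]);o=np.array([.5785,-.0016,0]);lat=np.array([-ax[1],ax[0],0])
def meas(f,n,guess):
    im=cv2.imread(f).astype(float); g=im.max(2)
    G=proj(n,o+ax*guess+[0,0,.0505]); u0,v0=np.round(G).astype(int)
    # profile along axis on rod-top line
    out=[]
    xs=np.arange(guess-.014,guess+.0141,.0005)
    prof=[]
    for x in xs:
        p=[proj(n,o+ax*x+lat*l+[0,0,.0505]) for l in np.arange(-.004,.0041,.001)]
        m=np.array(p,np.float32)[None]
        prof.append(cv2.remap(g.astype(np.float32),m[...,0],m[...,1],cv2.INTER_LINEAR).mean())
    prof=np.array(prof); base=np.percentile(prof,80); w=np.clip(base*0.75-prof,0,None)
    print(f,"ring along",round((w*xs).sum()/w.sum(),4),"min at",xs[prof.argmin()],"fwhm",(w>w.max()/2).sum()*.5)
E
python3 - <<'E'
from ring import *
meas("pics/top0.png","top",-.067);meas("pics/scene0.png","scene",-.067)
meas("pics/rawt4.png","top",-.048);meas("pics/raw4.png","scene",-.048)
# mouth end: sleeve profile on the sleeve top walls z=.056, lat +-.0135
for l in (.0135,-.0135):
  for n,f in(("top","pics/top0.png"),("scene","pics/scene0.png")):
    g=cv2.imread(f).max(2).astype(np.float32)
    for r in ((-.142,-.126),(-.012,.012)):
      xs=np.arange(r[0],r[1]+.0001,.002)
      m=np.array([proj(n,o+ax*x+lat*l+[0,0,.056]) for x in xs],np.float32)[None]
      print(n,l,r[0],cv2.remap(g,m[...,0],m[...,1],cv2.INTER_LINEAR)[0].astype(int))
E
```

```text
pics/top0.png ring along -0.0674 min at -0.06749999999999999 fwhm 4.5
pics/scene0.png ring along -0.0673 min at -0.06649999999999999 fwhm 7.5
pics/rawt4.png ring along -0.0482 min at -0.04799999999999999 fwhm 5.0
pics/raw4.png ring along -0.0478 min at -0.046999999999999986 fwhm 7.0
top 0.0135 -0.142 [ 84  88  86  84  82  95 130 193 234]
top 0.0135 -0.012 [251 250 250 250 251 252 250 248 246 247 248 248 248]
scene 0.0135 -0.142 [ 66  66  67  66  66  75  94 144 102]
scene 0.0135 -0.012 [234 243 238 239 242 221 176 108  64  60  60  62  62]
top -0.0135 -0.142 [ 62  61  60  60  65  89 135 204 241]
top -0.0135 -0.012 [251 250 250 250 251 251 248 245 243 241 241 241 243]
scene -0.0135 -0.142 [ 69  71  71  70  66  73 101 191 223]
scene -0.0135 -0.012 [236 239 241 231 235 232 199 176 168 168 164 166 166]
```

>>> {"op": "drive_tool", "data": {"targets": [0,0,0,0,5,0,0,0,0,0,0,5,0,0,0,0,0,0,5,0,0,0,0,0,0,5,0,0,0,0,0,0,5,0,0,0,0,0,0,5,0,0,0,0,0,0,5,0,0,0,0,0,0,5,0,0,0,0,0,0,4,0,0,0,0,0,0,0,0,0,0,0,0,0,0,0,0]}}

```text
clock: 9.88
position: [0.6141, 0.1355, 0.0704]
ee_rot: [0.001, 0.12, 0.993, -0.002]
contact_force: [-0.6, -8.3, 5.8]
width: 0.0172
```

```bash
python3 look.py 5; python3 - <<'E'
from ring import *
meas("pics/rawt5.png","top",-.005);meas("pics/raw5.png","scene",-.005)
E
```

```text
t 9.875 pos [0.6141 0.1355 0.0704] F [-0.6 -8.3  5.8] w 0.0172
tool mm [  1.7 -62.2   1.6] yaw of y 76.24338411867976 z [ 0.0014 -0.0038 -1.    ]
rotvec deg [-0.19  0.13  0.05]
along 0.14159362071451118 lat -0.0018068193199697337
pics/rawt5.png ring along -0.0056 min at -0.0054999999999999875 fwhm 4.5
pics/raw5.png ring along -0.0056 min at -0.005999999999999988 fwhm 7.0
```

View pics/s5.png

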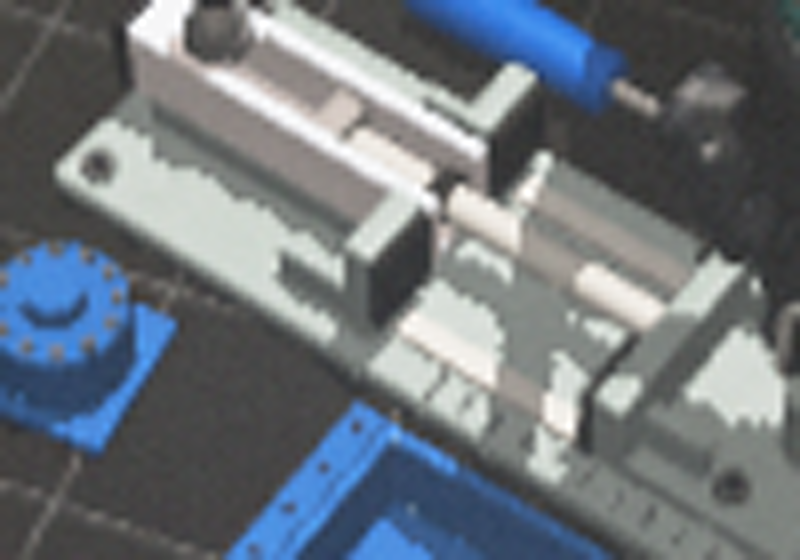

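View pics/t5.png

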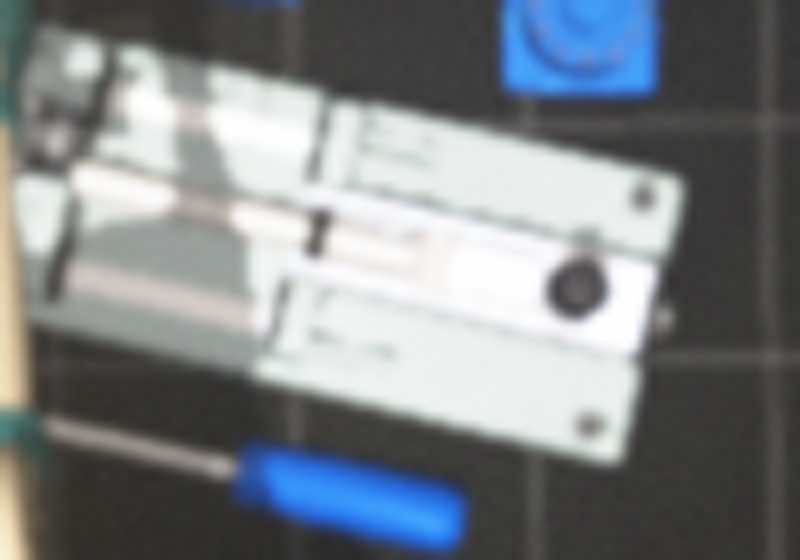

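```bash
python3 - <<'E'
from ring import *
for l in (.0145,.0135,.0125,-.0125,-.0135,-.0145):
  for n,f in(("top","pics/rawt5.png"),("scene","pics/raw5.png")):
      g=cv2.imread(f).max(2).astype(np.float32)
      xs=np.arange(-.010,.0121,.002)
      m=np.array([proj(n,o+ax*x+lat*l+[0,0,.056]) for x in xs],np.float32)[None]
      print(n,l,cv2.remap(g,m[...,0],m[...,1],cv2.INTER_LINEAR)[0].astype(int))
# lateral: sleeve outer edges
E
```

```text
top 0.0145 [244 242 241 242 242 241 239 238 242 244 245 243]
scene 0.0145 [235 243 238 240 218 160  82  57  55  53  54  56]
top 0.0135 [246 243 244 245 248 246 243 240 242 244 245 243]
scene 0.0135 [242 238 239 242 220 174 103  58  56  54  54  57]
top 0.0125 [247 245 246 245 247 246 245 242 243 244 244 242]
scene 0.0125 [230 229 234 229 224 180 121  63  57  55  56  59]
top -0.0125 [242 237 236 237 239 239 238 237 233 230 228 230]
scene -0.0125 [243 242 240 241 222 188 137 157 184 183 186 185]
top -0.0135 [244 242 242 244 247 242 238 237 236 236 236 238]
scene -0.0135 [239 241 231 235 228 191 148 131 156 163 166 166]
top -0.0145 [245 245 248 247 244 240 236 237 238 239 239 239]
scene -0.0145 [234 235 223 223 217 182 150 114 131 154 153 146]
```

>>> {"op": "drive_tool", "data": {"targets": [0,0,0,0,3,0,0,0,0,0,0,2.8,0,0,0,0,0,0,0,0,0,0,0,0,0,0,0,0]}}

```text
clock: 10.48
position: [0.6154, 0.1409, 0.0704]
ee_rot: [0.001, 0.12, 0.993, -0.002]
contact_force: [-0.9, -7.5, 5.8]
width: 0.0174
```

```bash
python3 look.py 6; python3 - <<'E'
from ring import *
meas("pics/rawt6.png","top",0.);meas("pics/raw6.png","scene",0.)
E
```

```text
t 10.475 pos [0.6154 0.1409 0.0704] F [-0.9 -7.5  5.8] w 0.0174
tool mm [  1.8 -67.7   1.6] yaw of y 76.24035088904907 z [ 0.0014 -0.004  -1.    ]
rotvec deg [-0.2   0.13  0.05]
along 0.14718759862414868 lat -0.001851174950464497
pics/rawt6.png ring along 0.0002 min at 0.0005000000000000126 fwhm 4.5
pics/raw6.png ring along 0.0 min at 0.0005000000000000126 fwhm 6.5
```

View pics/s6.png

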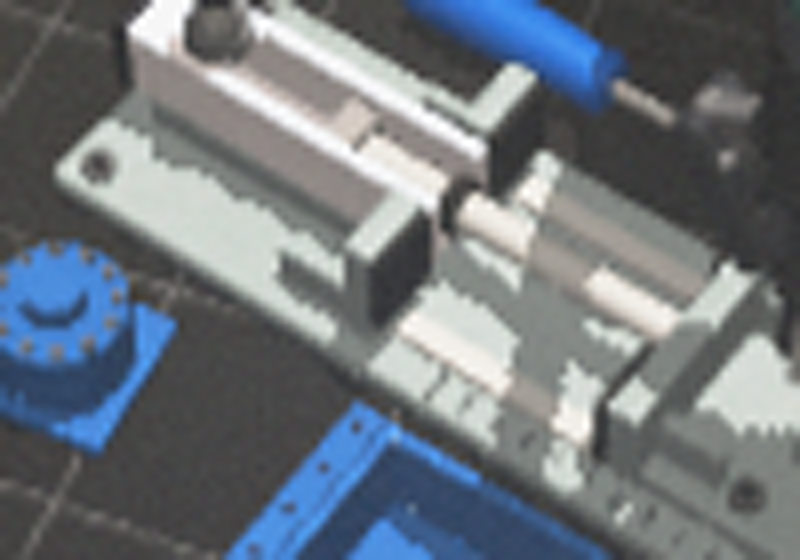

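View pics/t6.png

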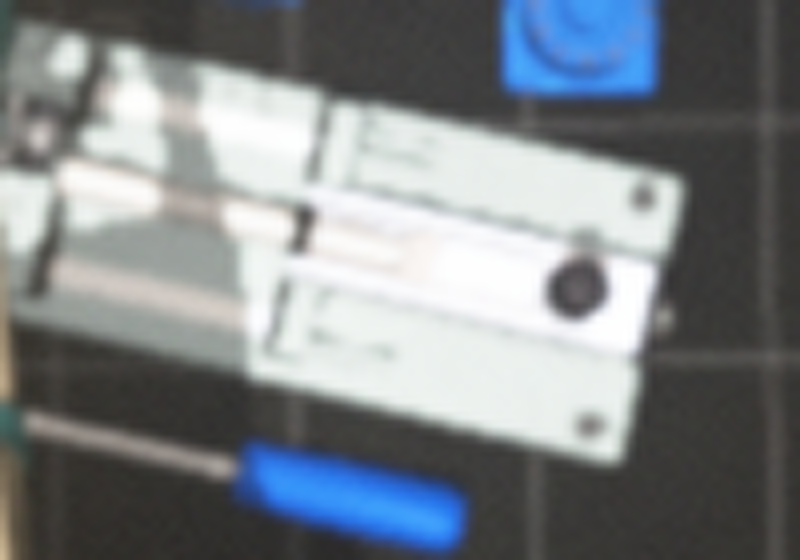

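The ring (455,205 in the scene crop; 302,228 in the top crop) sits in the plane of the mouth. The knob is still up, and the housing, drum and screwdriver are unmoved. Handing in after a stillness check.

```bash
python3 - <<'E'
from rig import *; import numpy as np
s=get_state(); print(s["clock"],abs(s["qd"]).max(),s["position"],s["width"]); print(sign_off())
E
```

```text
10.575 0.0007673777682147196 [0.61544545 0.14086692 0.07040887] 0.017171538696704913
the job is handed in; nothing more can be done
None
```

I opened the holder and handed it in while still holding the jaw. The stop knob is up at its stop, and the rod is drawn out about 67 mm so the ring is level with the mouth.

**Knob:** I lifted it about 12.6 mm. A further 2 mm of commanded lift gave no motion, so it was at its stop. It stayed up by itself after I let go, as seen in the later pictures.

**Ring:** In my last pictures it measured 0.2 mm (top camera) and 0.0 mm (scene camera) from the mouth as located from the base's corners. The scene camera showed the sleeve's mouth edge at 0 to 0.8 mm in that frame.

**One disagreement:** The arm's own position while gripping the knob and the jaw suggested the holder sits about 0.8 mm further back than the cameras show. That is within the stated 2 mm calibration error, so I went by the pictures.

**At hand-in:** The arm was standing still (joint speeds below 0.001 rad/s) with the grip on, at 10.6 s. The housing, drum and screwdriver looked unmoved in the last close-ups. The pliers, knife, pot and filter were outside those views, so I did not check them again at the end, but the arm did not work near them.

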